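# Reject the chipped cover, snap the sound one onto the filter holder

### The job

Two clip covers lie on the bench. First put the one with the broken-off corner flat into the empty white reject tray and let go of it; then set the sound cover on the metal filter holder and press it down until both spring clips snap over its ends. Keep pressing it firmly down onto the sprung pad and finish like that, still pushing, without letting go; leave the two vials and the small dish where they stand.

Things in the scene. Friction and masses are not known exactly. Their poses are not given: they have to be found in the camera images.
- good_cover_mid (a point): Sound clip cover, grey plastic, loose, 60 to 130 g: plate 84 (x) x 60 (y) x 5 mm with all four corners; across its middle an upright grip rib 14 (x) x 42 (y) mm rises 30 mm above the plate (35 mm over all). This point: its centre, 17.5 mm above its underside; x along the plate, across the rib, z up. Lies flat on the bench; a half turn about z makes no difference.
- chipped_cover_mid (a point): Rejected clip cover: the same cover with the same rib (35 mm over all, plate 5 mm thick, rib 14 (x) x 42 (y) mm), but the plate's corner at its -x, -y is broken off (28 x 22 mm missing). This point is on the rib's axis, 17.5 mm above the underside; x along the plate, across the rib, z up. It lies flat on the bench. Which cover lies where varies.
- holder: Filter holder, aluminium, fixed; base 120 (x) x 84 (y) x 6 mm. Origin: centre of its underside, on the bench; x along its length, z up. The cover lies along x, either way round. Four thin guide posts at x = +-30, y = +-34 mm leave 2 mm on each side of it; four more at x = +-45, y = +-24 leave 1.2 mm at each end; all flare outwards at the top, up to 42 mm high. Spring pad in the middle, a spring clip at each x end.
- seat (a point): Centre of the spring pad's upper face when the pad is up, 20 mm above the bench (fixed to the holder, does not move with the pad). x as the holder's x, z up. The cover's underside comes to rest on the pad here.
- pad (a joint): How far the spring pad (74 x 56 mm, rubber top) is pressed down, m: 0 = up, top 20 mm above the bench; 0.006 = stop. Spring: 1.8 N at the start, then 1.8 N per mm. With the cover snapped in and not pressed, the clips hold it at about 0.0015; pressed firmly home it reads 0.004 or more (9 N or more, beyond 0.006 rigid).
- clip_far (a joint): Angle of the spring clip at the holder's +x end (steel, 22 mm wide, nose at x = 39 mm, top 37 mm above the bench), rad: 0 = upright, closed; the cover's end pushes it outwards to about 0.15 in passing, then it springs back to 0.
- clip_near (a joint): The same for the clip at the -x end. The clips' slopes meet the cover's ends when its underside is about 30 mm above the bench; the force grows to about 8 to 18 N at 24 mm and drops suddenly as the ends pass the noses, but the clips spring in over the plate only when pressed on to about 18 mm, against the pad's 5 N.
- reject_tray: Reject tray, white plastic, open on top, fixed to the bench, empty; 116 (x) x 96 (y) x 26 mm outside, walls and floor 3 mm. Origin: centre of its underside, on the bench; x along its longer side.
- vial_a_mid (a point): Glass vial with black cap, 29 mm across, 64 mm high; a loose bystander standing on the bench, to be left alone. This point is half-way up on its axis, 32 mm above the bench.
- vial_b_mid (a point): Glass vial with black cap, 30 mm across, 68 mm high; a loose bystander standing on the bench, to be left alone. This point is half-way up on its axis, 34 mm above the bench.
- petri_c_mid (a point): Small glass dish, 61 mm across, 16 mm high; a loose bystander standing on the bench, to be left alone. This point is half-way up on its axis, 8 mm above the bench.
There are look-alikes about, which are no part of the job. What is shaped like the part that bears good_cover_mid but green or pink is not meant.

How it is judged:
By the outcome, as a careful person would: the job done as asked, in the order asked, and still so for the second after the job is handed in, while the arm keeps its last pose, push and grip.
It also fails if it takes over 48 s, if anything falls off the work surface, if the arm or the gripper's body presses on something with over 40 N, if the wrist force passes 120 N, or if a joint passes its speed limit or range.

### The arm

A 7-joint arm with a two-finger parallel gripper is mounted at the origin on a cart in front of the work surface, level with it; the furniture and walls round the work are solid. World frame = base frame: x ahead of the robot, y to its left, z up, the work surface at z = 0. Lengths are in m, angles in rad, forces in N, time in s.
With the tool pointing down it reaches from about 0.35 to 0.9 m from the base axis. Payload 8.1 kg.
Tool frame: the origin (TCP) lies midway between the tips of the shut fingers; the grasp point (between the pads) lies arm.grasp_offset behind it (arm.grasp_offset is the distance from the TCP to the grasp point, in m); z points along the fingers, y is the line along which they close (so a half turn about z gives the same grasp; the last joint's range is limited). The gripper opens to 92 mm and grips with 3 to 60 N. Pads are 19 mm wide; open, the fingers measure 130 mm over their backs; the gripper's body (75 mm by 190 mm) begins 47 mm behind the grasp point.
Start: joints at [-1.397, 0.434, 0.025, 1.573, -0.012, 1.134, -0.075], TCP at [0.171, 0.601, 0.227] pointing down, gripper open.
Joint ranges: [-2.62, 2.62], [-0.44, 2.09], [-1.27, 1.32], [0.08, 2.57], [-1.32, 4.46], [0.12, 2], [-2.74, 2.74]. Speed limits (rad/s): [2.22, 2.22, 3.01, 3.01, 3.14, 3.14, 3.14].

### API

Orientations are given as a rotation vector (axis times angle).
In Python, from cell import observe, imaging, arm gives the robot as it stands.
- The arm moves only by the tool apply_moves, never from a script. Its argument "commands" is a list of rows, each a list of 5 numbers: the opening in per cent of the stroke, from 0 (shut) to 100 (fully open), then the shift along the world's x, y, z in units of 0.06 m (1.0 is 0.06 m), then the turn about the world's z in units of 0.5 rad (1.0 is 0.5 rad). A call has 1 to 12 rows; each row shifts and turns the commanded pose from where the row before left it; what a row does not reach is not made up. A row lasts 1/8 s, in which the tool goes at most 62.5 mm and 10.7 degrees, less where a joint would pass 70% of its speed; a pose out of reach is approached as far as the arm can. A call with a number of a shift or a turn outside -1 to 1 is refused whole. A call with a gripper value outside its range is refused whole. The fingers move at their own pace and stop on an object; "newtons" is the grip in N (left out, the last holds). Time passes only in rows, so rows that do not move let the fingers close. It gives the time, the measured TCP pose, the force, the opening and the grip force at its end, in the units of the state.
- observe(): the state, without advancing time (a new reading comes with each control period).
- imaging.get_image(name): name is "scene" or "top" or "wrist"; returns (picture, depth): 400x640x3 uint8, red, green, blue; 400x640 float32, m along the optical axis (not along the pixel's ray), 0 where there is no reading.
- imaging.camera_params(name): a dict with "camera_matrix" (3x3 intrinsics, pixels), "dist" ([k1, k2, p1, p2, k3] as OpenCV has them; the pictures are not rectified), "origin" and "rotation" of the camera in the world; the wrist camera has in their place "tool_from_camera" (4x4, takes a point from camera to tool coordinates, whose origin is the TCP and whose axes are the flange's). Camera axes: x right, y up, looking along -z (the intrinsics and any distortion apply to the point x, -y, -z); pixel columns grow to the right and rows downward; lengths in m; the calibration is good to about 2 mm. A picture is of the moment at which its call begins: read the wrist's pose just before it. camera_params takes no time and is no camera call.
- arm.sign_off(): hands the job in; it is judged then, once.
The state is a dict: "clock": time; "joints": joint angles; "dq": joint speeds; "joint_efforts": joint torques, N m; "position": TCP position; "ee_rot": TCP orientation; "force": force on the tool from outside, world axes, zero at the start; "ft_torque": the same for the moment, N m; "width": opening from 0.0 (shut) to 1.0 (fully open); "gripper_force": force on a finger pad.
Only numpy, scipy, OpenCV 4.12 (cv2) and the standard library are available. Lean on these libraries where they do the work, as an engineer would, in place of code of your own. Each camera call takes 0.05 s, during which the arm holds its last target. There are 200 camera calls.

## Working session

There is one attempt and no reset: what is moved stays moved. The work goes in short steps, Python scripts to look and compute and a tool call to move; the robot and the scene stay as the last step left them, time stands still between calls to the robot, and variables do not carry over. Pictures are saved under pics/ and viewed, at most 10 in all, crops included, and the job is handed in when it is done.

Besides the shell and the picture viewer there is one more tool, called after "Emit:" by a JSON object that holds its "method" and its "body". apply_moves: Moves the arm, as the interface text tells. Its arguments: {"type":"object","properties":{"commands":{"type":"array"},"newtons":{"type":"number"}},"required":["commands"]}

```bash
mkdir -p pics; cat > h.py <<'E'
import numpy as np, cv2
from cell import observe, imaging, arm
def save(n,f):
    p,d=imaging.get_image(n); cv2.imwrite('pics/'+f+'.png',p[:,:,::-1]); np.savez('pics/'+f+'.npz',p=p,d=d); return p,d
def rays(n,uv):
    c=imaging.camera_params(n); K=np.array(c['camera_matrix']);
    q=cv2.undistortPoints(np.array(uv,float).reshape(-1,1,2),K,np.array(c['dist'],float)).reshape(-1,2)
    d=np.c_[q[:,0],-q[:,1],-np.ones(len(q))]
    return np.array(c['origin']),d@np.array(c['rotation']).T
def plane(n,uv,z):
    o,d=rays(n,uv); return o+d*((z-o[2])/d[:,2])[:,None]
def cloud(n,depth):
    v,u=np.mgrid[:400,:640]; o,d=rays(n,np.c_[u.ravel(),v.ravel()])
    return (o+d*depth.ravel()[:,None]).reshape(400,640,3)
E
python3 - <<'E'
from h import *
for n in('top','scene'):
    save(n,n+'1'); c=imaging.camera_params(n); print(n,c['origin'],c['rotation'],c['camera_matrix'],c['dist'])
s=observe(); print(s, arm.grasp_offset)
E
```

```text
top [ 0.23535175 -0.15712983  1.43359317] [ 0.16355226 -0.16584653 -1.5674175 ] [[513.62076499   0.         320.62214856]
 [  0.         513.62076499 196.39432648]
 [  0.           0.           1.        ]] [-0.14879774  0.          0.          0.          0.        ]
scene [-0.1020241  -0.68827696  0.53582726] [ 0.98848116 -0.45590872 -0.73841519] [[383.62546581   0.         311.16791751]
 [  0.         383.62546581 206.33602181]
 [  0.           0.           1.        ]] [-0.03902079  0.          0.          0.          0.        ]
{'clock': 0.1, 'joints': array([-1.39656351,  0.43515081,  0.02494001,  1.57398489, -0.01159489,
        1.13400981, -0.075073  ]), 'dq': array([-0.00101292, -0.00231648, -0.00049705, -0.0010243 , -0.00149835,
        0.00069262, -0.00083259]), 'joint_efforts': array([ 3.27296926e-03, -6.69119883e+01,  9.87929218e-01, -3.15142822e+01,
       -6.05577766e-02,  3.75546212e-02,  5.21454513e-05]), 'position': array([0.17072844, 0.60075825, 0.22603283]), 'ee_rot': array([-4.33465034e-01, -3.11146749e+00,  2.20860750e-03]), 'force': array([-0.07074633,  0.4639807 , -0.82062588]), 'ft_torque': array([-0.01935356,  0.01419368,  0.01870557]), 'gripper_force': 0.0, 'width': 0.9977590068997795} 0.0188
```

View pics/top1.png

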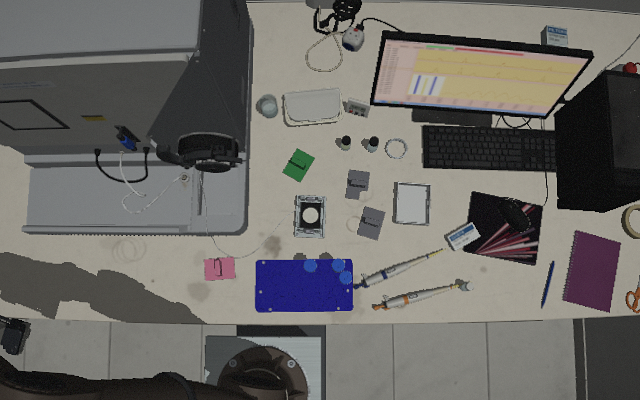

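View pics/scene1.png

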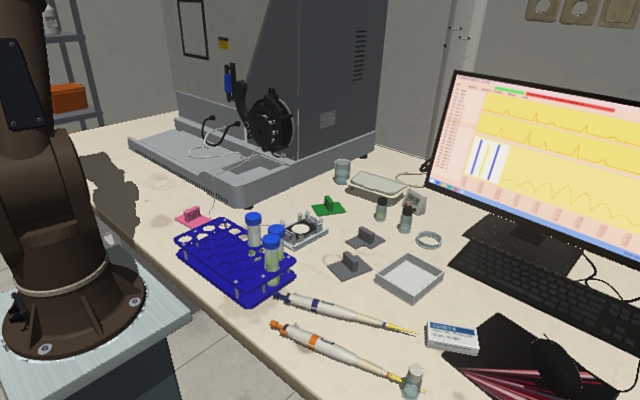

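Top view: grey covers at (357,184) and (371,222), with look-alikes in green (298,165) and pink (219,268). The holder is at (310,215), the white tray at (411,203), vials at (343,143) and (371,144), and the dish at (396,148). The other white box, at (311,106), is not the tray. Next is a close crop of the two covers.

```bash
sed -i "s/np.array(c\['rotation'\]).T/cv2.Rodrigues(np.array(c['rotation'],float))[0].T/" h.py
python3 - <<'E'
from h import *
p=np.load('pics/top1.npz')['p'];d=np.load('pics/top1.npz')['d']
c=p[130:250,280:440,::-1]; cv2.imwrite('pics/crop1.png',cv2.resize(c,None,fx=5,fy=5,interpolation=cv2.INTER_CUBIC))
C=cloud('top',d)
for u,v in [(340,230),(357,184),(371,222),(310,215),(411,203),(343,143),(371,144)]: print((u,v),C[v,u].round(4))
ps=np.load('pics/scene1.npz')['d'];C=cloud('scene',ps)
for u,v in [(350,270),(365,240),(410,275),(300,230),(330,235)]: print((u,v),C[v,u].round(4))
E
```

```text
(340, 230) [ 0.444  -0.2141 -0.0034]
(357, 184) [ 0.5687 -0.2618  0.033 ]
(371, 222) [ 0.4608 -0.2987  0.0324]
(310, 215) [ 0.4836 -0.1298  0.0173]
(411, 203) [ 0.5211 -0.4187 -0.0033]
(343, 143) [ 0.6813 -0.2229  0.0574]
(371, 144) [ 0.6762 -0.3009  0.0639]
(350, 270) [ 0.4552 -0.309   0.0038]
(365, 240) [ 0.5655 -0.27    0.011 ]
(410, 275) [ 0.535  -0.4132  0.0014]
(300, 230) [ 0.4777 -0.1346  0.0197]
(330, 235) [ 5.364e-01 -1.836e-01 -4.000e-04]
```

View pics/crop1.png

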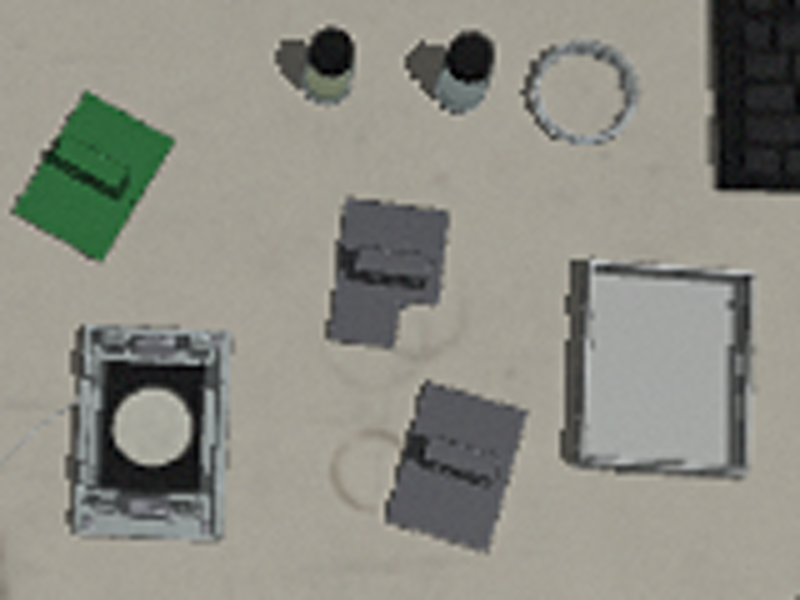

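The chipped cover is at top pixel (358,184), crop (390,270), with its corner missing at the lower right. The sound cover is at (371,223), with all four corners. Now I'll measure both, plus the tray and the holder.

```bash
python3 - <<'E'
from h import *
p=np.load('pics/top1.npz')['p'];d=np.load('pics/top1.npz')['d']
hsv=cv2.cvtColor(p,cv2.COLOR_RGB2HSV)
def show(name,pts,z):
    w=plane('top',pts,z)[:,:2]; r=cv2.minAreaRect((w*1000).astype(np.float32)); b=cv2.boxPoints(r)
    e=b[1]-b[0];f=b[2]-b[1]; L=e if np.hypot(*e)>np.hypot(*f) else f
    print(name,'c',np.round(r[0],1),'size',np.round(r[1],1),'long yaw',np.degrees(np.arctan2(L[1],L[0])).round(1)%180)
print(p[184,357],p[190,355],p[215,378],p[230,340],p[203,411])
g=p.astype(int)
m=((g.max(2)<125)&(g[:,:,2]>=g[:,:,0]-2)&(hsv[:,:,1]<60)).astype(np.uint8); m[:, :338]=0;m[:,392:]=0;m[:160]=0;m[245:]=0
cs,_=cv2.findContours(m,cv2.RETR_EXTERNAL,cv2.CHAIN_APPROX_NONE)
for c in cs:
    if cv2.contourArea(c)>150: show('cover',c.reshape(-1,2),.005); print(cv2.boundingRect(c),cv2.contourArea(c))
C=cloud('top',d)
# ribs
for (u,v) in [(357,184),(371,222)]:
    s=C[v-14:v+15,u-14:u+15].reshape(-1,3); s=s[(s[:,2]>.022)&(s[:,2]<.05)]
    r=cv2.minAreaRect((s[:,:2]*1000).astype(np.float32)); print('rib',len(s),r,s[:,2].mean())
# bench depth offset; tray: floor
t=((hsv[:,:,1]<25)&(g.min(2)>165)).astype(np.uint8)
n,l,st,ce=cv2.connectedComponentsWithStats(t)
k=l[203,411]; c,_=cv2.findContours((l==k).astype(np.uint8),cv2.RETR_EXTERNAL,cv2.CHAIN_APPROX_NONE); print(k,st[k]); show('trayfloor',max(c,key=len).reshape(-1,2),.003)
# holder: dark pad
t=(g.max(2)<60).astype(np.uint8); t[:,:295]=0;t[:,327]=0;t[:195]=0;t[237:]=0;t[:,327:]=0
c,_=cv2.findContours(t,cv2.RETR_EXTERNAL,cv2.CHAIN_APPROX_NONE);c=max(c,key=cv2.contourArea);print(cv2.boundingRect(c));show('pad',c.reshape(-1,2),.02)
E
```

```text
[84 86 90] [83 85 89] [89 89 92] [162 160 148] [163 165 163]
cover c [ 463.2 -301. ] size [59.3 82.9] long yaw 162.8
(357, 206, 28, 34) 564.5
cover c [ 573.6 -264.4] size [59.5 83.8] long yaw 171.8
(346, 170, 24, 30) 471.0
rib 89 ((573.379150390625, -264.56134033203125), (40.57490158081055, 14.958313941955566), 84.60794067382812) 0.03328004339741875
rib 90 ((462.9907531738281, -300.4851989746094), (41.520355224609375, 15.663043022155762), 71.79688262939453) 0.03364450097188295
0 [     0      0    640    400 255348]
trayfloor c [ 588.2 -156.3] size [2215.6 1295.6] long yaw 89.8
(300, 202, 21, 27)
pad c [ 482.4 -129.2] size [55.8 73.7] long yaw 176.1
```

```bash
python3 - <<'E'
from h import *
p=np.load('pics/top1.npz')['p'];d=np.load('pics/top1.npz')['d'];C=cloud('top',d)
for nm in('top','scene'):
    if nm=='scene': C=cloud('scene',np.load('pics/scene1.npz')['d'])
    print(nm,'max z cm; rows x .2...1, cols y .7..-.5')
    for x in np.arange(.1,.8,.1):
        r=[]
        for y in np.arange(.7,-.6,-.1):
            s=(abs(C[...,0]-x)<.05)&(abs(C[...,1]-y)<.05); r.append(int(100*C[...,2][s].max()) if s.any() else -9)
        print(round(x,1),r)
g=p.astype(int)
for z,w in((.003,'floor'),):
    for y in range(184,226,8): print(y,[tuple(g[y,x]) [0] for x in range(390,434)])
E
```

```text
top max z cm; rows x .2...1, cols y .7..-.5
0.1 [-73, 33, 33, -73, 80, 83, 75, 51, 33, 0, -73, -72, -73]
0.2 [0, 35, 35, 0, 70, 1, 0, 5, 5, 143, 3, 3, 1]
0.3 [0, 1, 0, 0, 1, 1, 4, 5, 12, 12, 3, 3, 5]
0.4 [7, 7, 7, 7, 7, 10, 10, 9, 12, 12, 1, 2, 3]
0.5 [6, 6, 6, 13, 12, 10, 10, 10, 4, 4, 4, 3, 3]
0.6 [27, 43, 59, 68, 68, 68, 68, 68, 4, 4, 4, 3, 3]
0.7 [-9, -9, -9, 68, 68, 68, 68, 68, 4, 7, 7, 2, 3]
scene max z cm; rows x .2...1, cols y .7..-.5
0.1 [-9, -9, -9, -9, -9, 0, 52, 52, 33, 0, -9, -9, -9]
0.2 [-29, 0, 0, 0, 0, 0, 0, 5, 5, 5, 2, 2, 0]
0.3 [0, 0, 0, 0, 0, 0, 3, 5, 12, 12, 2, 2, 5]
0.4 [7, 7, 7, 7, 7, 9, 9, 9, 12, 12, 3, 2, 2]
0.5 [5, 6, 6, 12, 12, 9, 9, 9, 4, 4, 3, 2, 2]
0.6 [51, 51, 51, 51, 51, 52, 52, 52, 3, 3, 3, 2, 2]
0.7 [20, 20, 10, 20, 16, -9, 10, 52, 4, 6, 6, 1, 2]
184 [np.int64(165), np.int64(161), np.int64(166), np.int64(162), np.int64(73), np.int64(78), np.int64(63), np.int64(72), np.int64(148), np.int64(97), np.int64(96), np.int64(79), np.int64(79), np.int64(78), np.int64(77), np.int64(76), np.int64(74), np.int64(74), np.int64(69), np.int64(69), np.int64(71), np.int
[... 2911 characters left out ...]
72), np.int64(166), np.int64(167), np.int64(167)]
224 [np.int64(167), np.int64(167), np.int64(166), np.int64(168), np.int64(170), np.int64(170), np.int64(171), np.int64(169), np.int64(167), np.int64(165), np.int64(144), np.int64(151), np.int64(159), np.int64(95), np.int64(98), np.int64(101), np.int64(110), np.int64(105), np.int64(102), np.int64(103), np.int64(102), np.int64(107), np.int64(110), np.int64(90), np.int64(92), np.int64(92), np.int64(86), np.int64(81), np.int64(81), np.int64(74), np.int64(62), np.int64(76), np.int64(76), np.int64(75), np.int64(78), np.int64(103), np.int64(122), np.int64(133), np.int64(139), np.int64(150), np.int64(164), np.int64(165), np.int64(164), np.int64(164)]
```

Emit:
{"method": "apply_moves", "body": {"commands": [[45,0.45,-0.83,0,-0.236],[45,0.45,-0.83,0,-0.236],[45,0.45,-0.83,0,-0.236],[45,0.45,-0.83,0,-0.236],[45,0.45,-0.83,0,-0.236],[45,0.45,-0.83,0,-0.236],[45,0.45,-0.83,0,-0.236],[45,0.2,-0.83,0,-0.236],[45,0.2,-0.83,0,-0.236],[45,0.2,-0.83,0,-0.236],[45,0.2,-0.83,0,-0.236],[45,0.2,-0.83,0,-0.236]], "newtons": 30}}

```text
clock: 1.6
position: [0.4198, 0.002, 0.2268]
ee_rot: [-2.357, -2.077, -0.001]
force: [0.5, -1.0, -1.5]
width: 0.444
gripper_force: 0.0
```

Emit:
{"method": "apply_moves", "body": {"commands": [[45,0.43,-0.74,0,0],[45,0.43,-0.74,0,0],[45,0.43,-0.74,0,0],[45,0.43,-0.74,-0.2,0],[45,0.43,-0.74,-0.2,0],[45,0.43,-0.74,-0.2,0],[45,0,0,0,0],[45,0,0,0,0]]}}

```text
clock: 2.6
position: [0.5742, -0.2625, 0.1901]
ee_rot: [-2.352, -2.08, 0.001]
force: [-0.4, 0.4, -0.6]
width: 0.453
gripper_force: 0.0
```

```bash
cat >> h.py <<'E'
def yaw(s):
    R=cv2.Rodrigues(np.array(s['ee_rot'],float))[0]; return np.degrees(np.arctan2(R[1,1],R[0,1])), R
def wcloud(n):
    """wrist picture, world xy of each pixel via depth"""
    s=observe(); p,d=save('wrist',n); c=imaging.camera_params('wrist'); K=np.array(c['camera_matrix']); T=np.array(c['tool_from_camera'])
    v,u=np.mgrid[:400,:640]; q=cv2.undistortPoints(np.c_[u.ravel(),v.ravel()].astype(float).reshape(-1,1,2),K,np.array(c['dist'],float)).reshape(-1,2)
    D=np.c_[q[:,0],-q[:,1],-np.ones(len(q))]; R=yaw(s)[1]
    o=np.array(s['position'])+R@T[:3,3]; D=D@T[:3,:3].T@R.T
    return p,d,o,D.reshape(400,640,3)
E
python3 - <<'E'
from h import *
p,d,o,D=wcloud('w1'); s=observe(); print(s['position'],yaw(s)[0],s['width'],s['clock'],o)
t=np.load('pics/top1.npz')['p']; g=t[:,:,0].astype(np.uint8)
m=np.zeros((402,642),np.uint8); cv2.floodFill(cv2.blur(g,(1,1)),m,(411,203),255,9,9,cv2.FLOODFILL_MASK_ONLY|cv2.FLOODFILL_FIXED_RANGE); m=cv2.morphologyEx(m[1:-1,1:-1],cv2.MORPH_OPEN,np.ones((5,5)))
n,l,st,ce=cv2.connectedComponentsWithStats(m); k=l[203,411]; print(st[k])
c,_=cv2.findContours((l==k).astype(np.uint8),0,cv2.CHAIN_APPROX_NONE); w=plane('top',c[0].reshape(-1,2),.003)[:,:2]; print(cv2.minAreaRect((w*1000).astype(np.float32)))
E
```

```text
[ 0.57439051 -0.26175611  0.19055296] -6.957800462991817 0.4449067279157083 2.65 [ 0.58196244 -0.19141547  0.34728611]
[398 185  28  38 960]
((518.5687866210938, -418.4903564453125), (77.44719696044922, 104.75428771972656), 85.26368713378906)
```

View pics/w1.png

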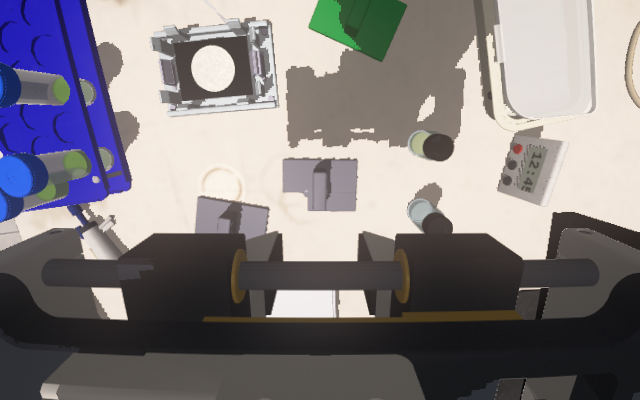

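Wrist view: the chipped cover is at (320,185), missing its lower-left corner in this picture. Part of the sound cover is at (232,215) and the holder is at (213,65). I'll refine the chipped cover and holder from this view.

```bash
cat >> h.py <<'E'
def wpl(o,D,uv,z):
    r=D[uv[:,1],uv[:,0]]; return (o+r*((z-o[2])/r[:,2])[:,None])
def rect(w):
    r=cv2.minAreaRect((w[:,:2]*1000).astype(np.float32)); b=cv2.boxPoints(r); e=b[1]-b[0];f=b[2]-b[1]; L=e if np.hypot(*e)>np.hypot(*f) else f
    return np.round(r[0],1),np.round(r[1],1),round((float(np.degrees(np.arctan2(L[1],L[0])))+90)%180-90,1)
E
cat > m.py <<'E'
from h import *
z=np.load('pics/w1.npz'); 
p,d,o,D=wcloud('w2')
g=p.astype(int)
m=((g.max(2)<135)&(g.min(2)>55)&(g[:,:,2]>=g[:,:,0])&(abs(g[:,:,2]-g[:,:,0])<16)).astype(np.uint8); m[:140]=0; m[225:]=0; m[:,:180]=0;m[:,380:]=0
for c in cv2.findContours(m,0,cv2.CHAIN_APPROX_NONE)[0]:
    if cv2.contourArea(c)>800: print('cover',cv2.boundingRect(c),cv2.contourArea(c),rect(wpl(o,D,c.reshape(-1,2),.005)))
W=o+D*d[...,None]
for lo,hi,vlo in((280,360,140),):
    s=W[vlo:220,lo:hi].reshape(-1,3); s=s[(s[:,2]>.03)&(s[:,2]<.04)]; print('rib',len(s),rect(s),s[:,2].mean())
t=(g.max(2)<60).astype(np.uint8); t[:,:168]=0;t[:,256:]=0;t[:33]=0;t[103:]=0
c=max(cv2.findContours(t,0,cv2.CHAIN_APPROX_NONE)[0],key=cv2.contourArea);print('pad',cv2.boundingRect(c),rect(wpl(o,D,c.reshape(-1,2),.02)))
print(W[65,213],W[150,150],g[200,300],g[215,225])
E
python3 m.py
```

```text
rib 532 (array([ 571.3, -262.7]), array([40.7, 13.8]), 83.3) 0.033728975644132866Traceback (most recent call last):
  File "m.py", line 12, in <module>
    c=max(cv2.findContours(t,0,cv2.CHAIN_APPROX_NONE)[0],key=cv2.contourArea);print('pad',cv2.boundingRect(c),rect(wpl(o,D,c.reshape(-1,2),.02)))
ValueError: max() iterable argument is empty
```

```bash
python3 - <<'E'
from h import *
z=np.load('pics/w2.npz');p=z['p'].astype(int)
print(p[65,185],p[45,185],p[65,170],p[65,213],p[200,300],p[165,350],p[215,225],p[150,260])
E
sed -i "s/^p,d,o,D=.*/import sys; p,d,o,D=wcloud(sys.argv[1])/; s/g.max(2)<135)&(g.min(2)>55)&(g\[:,:,2\]>=g\[:,:,0\])/g.max(2)<150)\&(g.min(2)>70)\&(g[:,:,2]>=g[:,:,0]-3)/; s/g.max(2)<60/g.max(2)<85/" m.py; python3 m.py w3
```

```text
[79 70 67] [75 67 65] [118 110 114] [244 239 230] [244 235 223] [152 143 151] [88 78 77] [245 235 224]
rib 542 (array([ 571.7, -263.2]), array([42.1, 13.8]), 82.7) 0.03377307895529687
pad (174, 38, 79, 61) (array([ 481.6, -128.6]), array([54.8, 73.1]), -2.9)
[ 0.48223138 -0.12422658  0.01875743] [ 0.3864163  -0.19913319 -0.0006941 ] [244 234 223] [88 79 77]
```

Emit:
{"method": "apply_moves", "body": {"commands": [[45,-0.04,-0.025,-0.8,0],[45,0,0,-0.8,0],[45,0,0,-0.8,0],[45,0,0,-0.35,0],[45,0,0,-0.25,0],[45,0,0,-0.04,0],[45,0,0,0,0]]}}

```text
clock: 3.62
position: [0.573, -0.2647, 0.0095]
ee_rot: [2.352, 2.081, 0.001]
force: [0.7, 0.2, -0.9]
width: 0.453
gripper_force: 0.0
```

Emit:
{"method": "apply_moves", "body": {"commands": [[0,0,0,0,0],[0,0,0,0,0],[0,0,0,0,0],[0,0,0,0,0]], "newtons": 30}}

```text
clock: 4.12
position: [0.5724, -0.2643, 0.0086]
ee_rot: [2.353, 2.082, 0.0]
force: [-0.1, 0.6, 2.7]
width: 0.15
gripper_force: 30.0
```

Emit:
{"method": "apply_moves", "body": {"commands": [[0,0,0,0.6,0],[0,0,0,0.7,0],[0,-0.2,-0.55,0.1,0.08],[0,-0.3,-0.8,0,0],[0,-0.3,-0.8,0,0],[0,-0.11,-0.42,0,0],[0,0,0,-0.5,0],[0,0,0,-0.5,0],[0,0,0,-0.2,0],[0,0,0,-0.12,0],[0,0,0,0,0]]}}

```text
clock: 5.5
position: [0.5178, -0.4186, 0.0134]
ee_rot: [2.31, 2.128, -0.0]
force: [0.7, -1.1, -0.2]
width: 0.153
gripper_force: 30.0
```

Emit:
{"method": "apply_moves", "body": {"commands": [[0,0,0,-0.025,0],[0,0,0,0,0],[35,0,0,0,0],[35,0,0,0,0],[35,0,0,0,0],[45,0,0,0.6,0],[45,0,0,0.8,0],[45,0,0,0.8,-0.1],[45,-0.2,0.7,0.6,-0.15],[45,-0.3,0.7,0,-0.2],[45,-0.42,0.57,0,0],[45,0,0,0,0]]}}

```text
clock: 7.0
position: [0.4611, -0.2974, 0.1796]
ee_rot: [-2.531, -1.856, -0.002]
force: [0.3, 0.4, 0.5]
width: 0.449
gripper_force: 0.0
```

```bash
python3 - <<'E'
from h import *
p,d,o,D=wcloud('w4'); s=observe(); print(s['position'],yaw(s)[0],s['clock'],s['force'])
W=o+D*d[...,None]
s=W.reshape(-1,3); k=(abs(s[:,0]-.463)<.05)&(abs(s[:,1]+.301)<.05)&(s[:,2]>.028)&(s[:,2]<.042); print('rib',k.sum(),rect(s[k]),s[k,2].mean())
t,_=save('top','top2'); c=np.vstack([cv2.resize(t[160:250,330:450],(600,450)),cv2.resize(p,(600,375))[:150]]); cv2.imwrite('pics/v4.png',c[:,:,::-1])
E
```

```text
[ 0.46229841 -0.299179    0.17996372] -17.514154533791764 7.05 [ 0.46135256 -0.70350129  0.50148013]
rib 595 (array([ 460.9, -298.6]), array([41. , 14.5]), 72.9) 0.033553015363180796
```

View pics/v4.png

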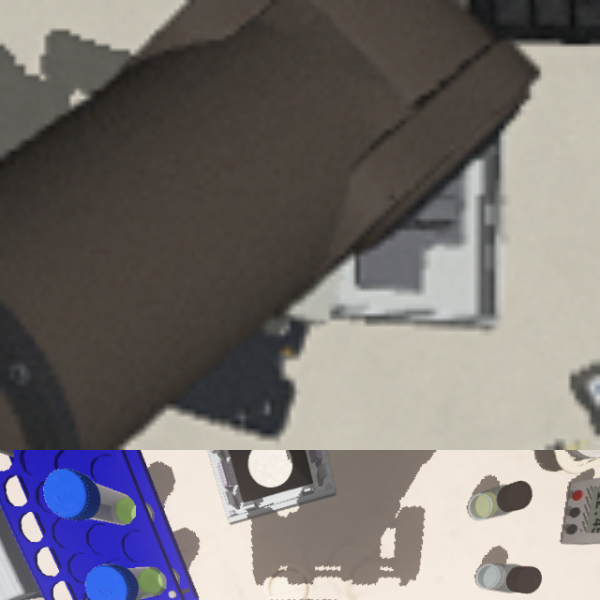

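The top strip shows the chipped cover flat in the tray, with the arm covering the rest. The wrist strip shows the holder at the top. Next I'll grasp the sound cover.

Emit:
{"method": "apply_moves", "body": {"commands": [[45,0,0,-0.8,0],[45,0,0,-0.8,0],[45,0,0,-0.7,0],[45,0,0,-0.35,0],[45,0,0,-0.2,0],[45,0,0,-0.03,0],[45,0,0,0,0]]}}

```text
clock: 7.98
position: [0.463, -0.3009, 0.0075]
ee_rot: [2.534, 1.855, 0.001]
force: [-0.1, 0.7, 0.2]
width: 0.449
gripper_force: 0.0
```

Emit:
{"method": "apply_moves", "body": {"commands": [[0,0,0,0,0],[0,0,0,0,0],[0,0,0,0,0],[0,0,0,0,0]], "newtons": 45}}

```text
clock: 8.48
position: [0.4626, -0.3003, 0.0071]
ee_rot: [2.535, 1.855, 0.001]
force: [-0.9, 0.2, 2.8]
width: 0.152
gripper_force: 45.0
```

```bash
python3 - <<'E'
from h import *
s=observe(); print(s['position'],yaw(s)[0],s['width'],s['force'])
E
```

```text
[ 0.46264379 -0.30026128  0.00712833] -17.588215663721673 0.15189612841386316 [-0.86473737  0.16509208  2.78837357]
```

Emit:
{"method": "apply_moves", "body": {"commands": [[0,0,0,0.7,0],[0,0,0,0.8,0],[0,0.06,0.4,0.8,0.1],[0,0.06,0.7,0.7,0.2],[0,0.1,0.8,0,0.2],[0,0.1,0.7,0,0],[0,0,0.25,0,0],[0,0,0,0,0],[0,0,0,0,0]]}}

```text
clock: 9.6
position: [0.4813, -0.1309, 0.1869]
ee_rot: [2.286, 2.154, -0.001]
force: [-0.3, -0.8, -0.9]
width: 0.147
gripper_force: 45.0
```

```bash
python3 - <<'E'
from h import *
p,d,o,D=wcloud('w5'); s=observe(); print(s['position'],yaw(s)[0],s['clock'],s['force'],s['width'])
t,d2=save('top','top3'); c=np.vstack([cv2.resize(t[160:250,330:450],(480,360)),cv2.resize(p,(380,238))[:238].repeat(1,0) if 0 else cv2.resize(p[130:290],(480,120))]); cv2.imwrite('pics/v5.png',p[:,:,::-1])
C=cloud('top',d2); k=(abs(C[...,0]-.518)<.07)&(abs(C[...,1]+.418)<.06)&(C[...,2]>.028)&(C[...,2]<.05); print('tray rib',k.sum(),rect(C[k]),C[k][:,2].mean())
E
```

```text
[ 0.48133858 -0.13106522  0.18690903] -3.414581556601901 9.65 [ 0.60162419 -0.08041731 -1.29209786] 0.1503347207823356
tray rib 127 (array([ 515.5, -418.7]), array([ 93.6, 115.8]), -4.6) 0.03471811469319977
```

View pics/v5.png

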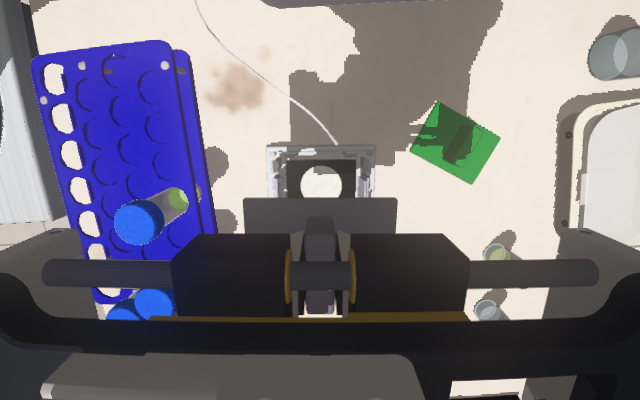

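The held cover's far edge shows at row 198, cols 244–397. The holder's far side is at row 145, cols 267–376, and the pad's far edge is near row 160. I'll measure both in this same view.

```bash
cat > n.py <<'E'
from h import *
z=np.load('pics/w5.npz');p=z['p'];g=p.astype(int)
class _: pass
import sys
s=observe(); c=imaging.camera_params('wrist'); 
K=np.array(c['camera_matrix']);T=np.array(c['tool_from_camera']);v,u=np.mgrid[:400,:640]
q=cv2.undistortPoints(np.c_[u.ravel(),v.ravel()].astype(float).reshape(-1,1,2),K,np.array(c['dist'],float)).reshape(-1,2)
yw,R=yaw(s); o=s['position']+R@T[:3,3]; D=(np.c_[q[:,0],-q[:,1],-np.ones(len(q))]@T[:3,:3].T@R.T).reshape(400,640,3)
W=o+D*z['d'][...,None]
print('TCP',s['position'],yw)
# cover plate
t=((g.max(2)<115)&(g.min(2)>40)).astype(np.uint8)
print([tuple(g[r,270]) for r in (194,197,199,202,215)],[tuple(g[r,255]) for r in(190,196,199,202)])
ab=W-s['position']; k=(abs(W[...,2]-.185)<.006)&(v<234)&(v>185)&(u>235)&(u<405)
print('plate px',k.sum(),W[k][:,2].mean(),u[k].min(),u[k].max(),v[k].min())
a=np.radians(yw); ex=np.array([np.cos(a),np.sin(a)]);ey=np.array([-ex[1],ex[0]])
P=wpl(o,D,np.c_[u[k],v[k]],.185)[:,:2]-s['position'][:2]
X=P@ex;Y=P@ey; print('cover x',X.min(),X.max(),'ymax',np.percentile(Y,[95,99,100]))
# edge per column
for cc in range(255,395,20):
    r=v[k&(u==cc)].min(); w=wpl(o,D,np.array([[cc,r]]),.185)[0,:2]-s['position'][:2]; print(cc,r,np.round([w@ex,w@ey],4))
# pad
t=(g.max(2)<85)&(v>150)&(v<197)&(u>280)&(u<364); ys=v[t];xs=u[t]
print('pad box',xs.min(),xs.max(),ys.min())
c=max(cv2.findContours(t.astype(np.uint8),0,cv2.CHAIN_APPROX_NONE)[0],key=cv2.contourArea).reshape(-1,2)
w=wpl(o,D,c,.02)[:,:2]-s['position'][:2]; print('pad rel', (w@ex).min(),(w@ex).max(),(w@ey).max())
for rr in (170,180,190):
    l=u[t&(v==rr)]; w=wpl(o,D,np.array([[l.min(),rr],[l.max(),rr]]),.02)[:,:2]; print(rr,l.min(),l.max(),w-s['position'][:2])
E
python3 n.py
```

```text
TCP [ 0.48136292 -0.13097846  0.18686502] -3.417215534327707
[(np.int64(233), np.int64(234), np.int64(234)), (np.int64(181), np.int64(179), np.int64(181)), (np.int64(85), np.int64(78), np.int64(79)), (np.int64(85), np.int64(78), np.int64(80)), (np.int64(80), np.int64(74), np.int64(77))] [(np.int64(245), np.int64(236), np.int64(225)), (np.int64(244), np.int64(234), np.int64(224)), (np.int64(85), np.int64(78), np.int64(80)), (np.int64(87), np.int64(79), np.int64(82))]
plate px 5217 0.18381003420160894 243 397 197
cover x -0.04232836436214185 0.04006193686995656 ymax [0.03112579 0.03167469 0.03168413]
255 197 [-0.0355  0.0317]
275 197 [-0.0248  0.0317]
295 197 [-0.0143  0.0317]
315 197 [-0.0037  0.0317]
335 197 [0.0069 0.0317]
355 197 [0.0175 0.0317]
375 197 [0.0281 0.0317]
pad box 286 355 159
pad rel -0.036835844312115174 0.0361342314654394 0.031009685379737664
170 287 355 [[-0.03458688  0.02153515]
 [ 0.0369878   0.01725469]]
180 287 354 [[-0.03551179  0.01084819]
 [ 0.03558719  0.00659503]]
190 288 354 [[-3.53846104e-02 -7.83337340e-05]
 [ 3.52392168e-02 -4.30239437e-03]]
```

Emit:
{"method": "apply_moves", "body": {"commands": [[0,0.007,0.033,-0.5,0],[0,0,0,-0.7,0],[0,0,0,-0.6,0],[0,0,0,-0.3,0],[0,0,0,-0.1,0],[0,0,0,0,0],[0,0,0,0,0]]}}

```text
clock: 10.58
position: [0.4827, -0.1277, 0.0556]
ee_rot: [2.283, 2.156, 0.001]
force: [-0.7, -0.3, -1.1]
width: 0.151
gripper_force: 45.0
```

```bash
python3 - <<'E'
from h import *
p,d,o,D=wcloud('w6'); s=observe(); print(s['position'],yaw(s)[0],s['clock'],s['force'],s['ft_torque'],s['width'])
cv2.imwrite('pics/v6.png',cv2.resize(p[130:250,220:420],(800,480),interpolation=cv2.INTER_CUBIC)[:,:,::-1])
E
```

```text
[ 0.48264983 -0.12758063  0.05564866] -3.280880275790616 10.625 [-0.02393157  0.08985332 -1.42411873] [-0.15896439  0.03967864  0.0696099 ] 0.15107410970791815
```

View pics/v6.png

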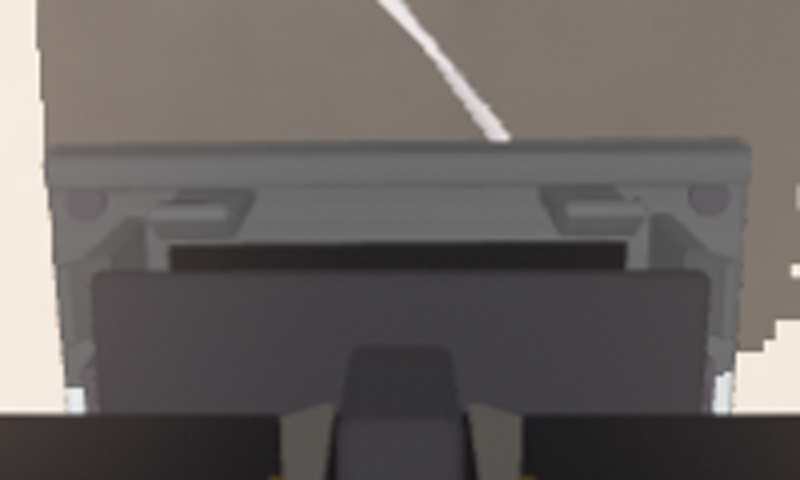

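Crop: the cover (cols 92–708) is centred on the pad (170–628) and on the posts (150–645) to about 0.3 mm in x. Now I'll check y from the far edges.

```bash
python3 - <<'E'
from h import *
p,d,o,D=wcloud('w7'); s=observe(); yw,R=yaw(s); a=np.radians(yw);ex=np.array([np.cos(a),np.sin(a)]);ey=np.array([-ex[1],ex[0]])
g=p.astype(int).sum(2)
print(s['position'],list(zip(range(160,204),g[160:204,300],g[160:204,345])))
def Y(r,z,c=300):
    r0=int(r);f=r-r0; y=[((wpl(o,D,np.array([[c,q]]),z)[0,:2]-s['position'][:2])@ey) for q in(r0,r0+1)]; return y[0]*(1-f)+y[1]*f
for r in (196.5,197.,197.5): print('cover centre',r,Y(r,s['position'][2]-.0021)-.03)
for r in (189.5,190,190.5): print('pad centre',r,Y(r,.02)-.028)
for r in (165,165.5,166,166.5,167): print('base centre',r,Y(r,.006)-.042)
print('post inner (z.042, y32?)',[round(Y(r,.042)-.032,4) for r in(186,187,188,189)])
E
```

```text
[ 0.482586   -0.12742719  0.05557052] [(160, np.int64(355), np.int64(352)), (161, np.int64(352), np.int64(451)), (162, np.int64(352), np.int64(605)), (163, np.int64(350), np.int64(657)), (164, np.int64(350), np.int64(659)), (165, np.int64(317), np.int64(424)), (166, np.int64(283), np.int64(262)), (167, np.int64(269), np.int64(259)), (168, np.int64(283), np.int64(293)), (169, np.int64(311), np.int64(312)), (170, np.int64(325), np.int64(327)), (171, np.int64(331), np.int64(330)), (172, np.int64(329), np.int64(326)), (173, np.int64(328), np.int64(324)), (174, np.int64(324), np.int64(319)), (175, np.int64(319), np.int64(306)), (176, np.int64(300), np.int64(295)), (177, np.int64(290), np.int64(315)), (178, np.int64(312), np.int64(320)), (179, np.int64(317), np.int64(315)), (180, np.int64(319), np.int64(322)), (181, np.int64(321), np.int64(324)), (182, np.int64(323), np.int64(325)), (183, np.int64(326), np.int64(328)), (184, np.int64(322), np.int64(325)), (185, np.int64(319), np.int64(318)), (186, np.int64(318), np.int64(319)), (187, np.int64(319), np.int64(323)), (188, np.int64(321), np.i
[... 408 characters left out ...]
4(192)), (200, np.int64(201), np.int64(197)), (201, np.int64(203), np.int64(199)), (202, np.int64(202), np.int64(201)), (203, np.int64(205), np.int64(201))]
cover centre 196.5 0.0017226672370738647
cover centre 197.0 0.0014497012634436465
cover centre 197.5 0.001176269793176754
pad centre 189.5 -3.550397813140496e-05
pad centre 190 -0.00036194970946957367
pad centre 190.5 -0.0006889408758199607
base centre 165 -0.0003764283377214392
base centre 165.5 -0.0007133183317274208
base centre 166 -0.0010502083257333955
base centre 166.5 -0.0013876221998556718
base centre 167 -0.001725036073977941
post inner (z.042, y32?) [np.float64(0.003), np.float64(0.0024), np.float64(0.0018), np.float64(0.0012)]
```

Emit:
{"method": "apply_moves", "body": {"commands": [[0,0,-0.027,0,0.012],[0,0,0,-0.08,0],[0,0,0,-0.06,0],[0,0,0,-0.06,0],[0,0,0,-0.06,0],[0,0,0,0,0]]}}

```text
clock: 11.42
position: [0.4821, -0.129, 0.039]
ee_rot: [2.277, 2.164, -0.0]
force: [0.1, -0.1, -1.7]
width: 0.153
gripper_force: 45.0
```

```bash
python3 - <<'E'
from h import *
p,d,o,D=wcloud('w8'); s=observe(); print(s['position'],yaw(s)[0],s['clock'],s['force'],s['ft_torque'],s['width'])
cv2.imwrite('pics/v8.png',cv2.resize(p[130:250,220:420],(800,480),interpolation=cv2.INTER_CUBIC)[:,:,::-1])
E
```

```text
[ 0.48210509 -0.12894798  0.03913763] -2.9273112521220153 11.475 [ 0.49949328  0.47606518 -1.30645211] [-0.09206832  0.03588431  0.06452999] 0.15057700414955424
```

View pics/v8.png

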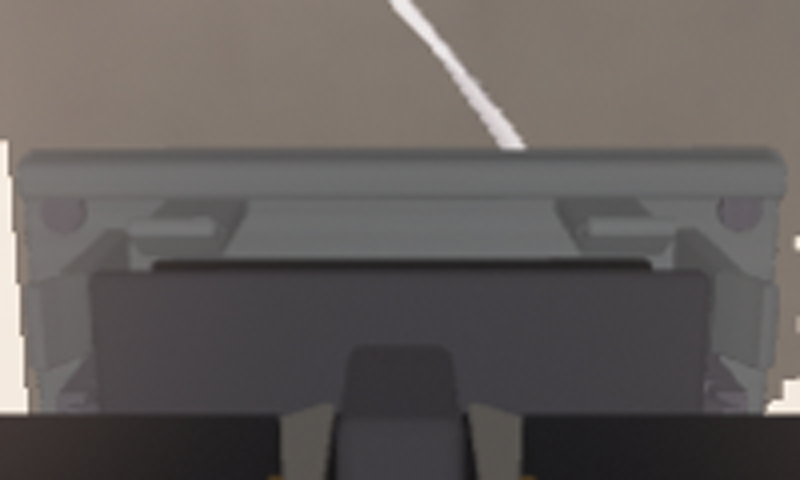

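The cover sits squarely between the posts, level and centred, with no side force. Now pressing down in small steps.

Emit:
{"method": "apply_moves", "body": {"commands": [[0,0,0,-0.05,0],[0,0,0,-0.05,0],[0,0,0,-0.05,0]], "newtons": 60}}

```text
clock: 11.85
position: [0.4832, -0.1294, 0.0312]
ee_rot: [2.276, 2.162, 0.003]
force: [-2.3, 0.3, 19.2]
width: 0.151
gripper_force: 60.1
```

Emit:
{"method": "apply_moves", "body": {"commands": [[0,0,0,-0.04,0],[0,0,0,-0.04,0],[0,0,0,0,0]]}}

```text
clock: 12.22
position: [0.4825, -0.1293, 0.0256]
ee_rot: [2.277, 2.163, 0.001]
force: [1.3, -1.1, 2.2]
width: 0.148
gripper_force: 60.0
```

Emit:
{"method": "apply_moves", "body": {"commands": [[0,0,0,-0.04,0],[0,0,0,-0.04,0],[0,0,0,0,0],[0,0,0,0,0]]}}

```text
clock: 12.72
position: [0.4824, -0.1293, 0.0211]
ee_rot: [2.277, 2.163, 0.001]
force: [-1.5, -0.4, 11.3]
width: 0.15
gripper_force: 60.0
```

Emit:
{"method": "apply_moves", "body": {"commands": [[0,0,0,-0.02,0],[0,0,0,0,0],[0,0,0,0,0],[0,0,0,0,0]]}}

```text
clock: 13.22
position: [0.4825, -0.1293, 0.0209]
ee_rot: [2.278, 2.163, 0.003]
force: [-4.9, 0.5, 28.2]
width: 0.149
gripper_force: 60.0
```

```bash
python3 - <<'E'
from h import *
p,d,o,D=wcloud('w9'); s=observe(); print(s['position'],yaw(s)[0],s['clock'],s['force'],s['width'])
q,_=save('scene','scene2'); t,_=save('top','top4')
c=np.vstack([cv2.resize(p[150:240,220:420],(700,315),interpolation=cv2.INTER_CUBIC),np.hstack([cv2.resize(q[200:280,250:350],(350,280)),cv2.resize(t[160:240,350:450],(350,280))])])
cv2.imwrite('pics/v9.png',c[:,:,::-1])
E
```

```text
[ 0.48248742 -0.12927806  0.02082866] -2.963293220001916 13.275 [-5.15139242  0.44223646 28.26732492] 0.1531116379398772
```

View pics/v9.png

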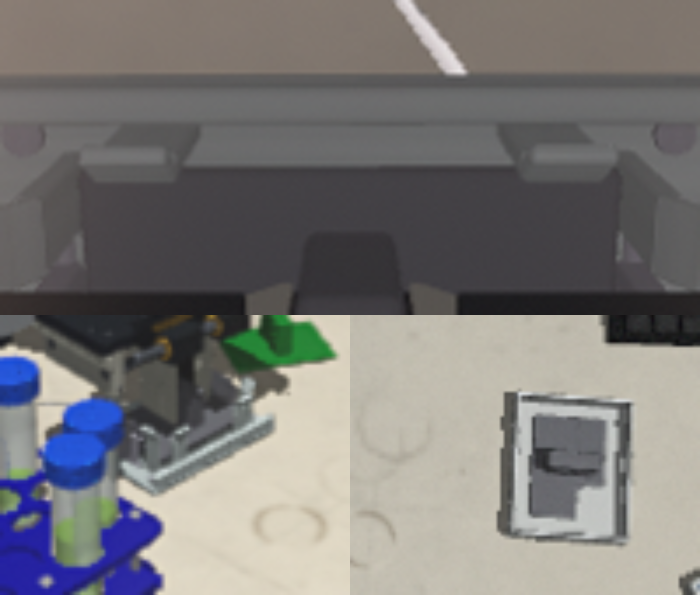

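The cover is level and bottomed out between the posts and clips, and the chipped cover lies flat in the tray. The 28 N reading means the pad is on its stop, so I'll ease the push a little.

Emit:
{"method": "apply_moves", "body": {"commands": [[0,0,0,0.009,0],[0,0,0,0,0],[0,0,0,0,0],[0,0,0,0,0]]}}

```text
clock: 13.88
position: [0.4825, -0.1293, 0.0209]
ee_rot: [2.277, 2.163, 0.002]
force: [-4.1, 0.2, 19.9]
width: 0.15
gripper_force: 60.0
```

```bash
python3 -c "
from cell import arm,observe
print(observe()['force']); print(arm.sign_off())"
```

```text
[-4.09389606  0.19516561 19.89319224]
the job is handed in; nothing more can be done
None
```

I put the chipped cover flat in the reject tray, pressed the sound cover home on the holder, and handed the job in at 13.9 s with the arm still pushing down at about 20 N; that both clips snapped over is inferred from the force drop and the full pad travel, as I couldn't read the clips themselves.

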